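# Index the rim-drilling table to its next hole

## Task

Bring the next spectacle rim under the drill: with the fingertips only, press the index plunger's black cap all the way down and, keeping it in, push against the upright lug beside it so that the table turns counter-clockwise (seen from above). Let the plunger spring out into the very next hole, one eighth of a turn on, without running past it, and take the hand clear. Do not pick up or shift the loose things on the bench.

Things in the scene. Friction and masses are not known exactly. Their poses are not given: they have to be found in the camera images.
- index_base: Round grey cast base, 280 mm across, 45 mm high, fixed to the bench. Origin: centre of its underside, on the turntable's vertical axis. On top, 8 dark index holes 45 degrees apart at 120 mm radius. At the start the plunger is at the hole in the base's own -x direction.
- next_hole (a point): The next index hole: dark round mark, 14 mm across, on top of the fixed base, 45 mm above the bench, 120 mm from the axis, 45 degrees counter-clockwise (seen from above) from the plunger's first place.
- drill_head (a point): Centre of the top of the small fixed drill head over the turntable, 240 mm above the bench, 70 mm from the axis; its arm runs out to a post at 180 mm from the axis, on the far side of the turntable from the plunger.
- turntable (a joint): Turn of the steel table (196 mm across, top 65 mm above the bench, rims in nests up to 84 mm), rad: about 0 at the start, grows counter-clockwise seen from above, next hole at 0.785. Turns stiffly (2 to 3 N at 120 mm radius) and stays where left; locked, with about 0.013 of play either way, while the plunger's pin is in a hole.
- plunger (a joint): Travel of the spring plunger carried on the turntable, m: 0 out (locked), grows as its cap is pressed down, 0.013 at the stop; free of the hole from 0.010. Spring 3 N at 0, 7.5 N at the stop. Let go between holes (from 0.15 rad on), it stays in at 0.010, riding on the ring, and at the next hole springs out by itself and locks. Held down, it passes the hole.
- plunger_top (a point): Centre of the flat top of the plunger's black round cap, 34 mm across, 120 mm from the table's axis, 105 mm above the bench when out. Moves with plunger and table. The cap's top stands 40 mm above the steel bracket on the table's rim.
- lug_face (a point): On the upright steel lug's flat face that looks at the plunger, mid-breadth, 120 mm above the bench. The lug is a plate on the turntable's bracket, 40 mm broad (radially), 9 mm thick, top 138 mm above the bench; its face is 23 mm from the plunger's centre, counter-clockwise of it. Pushing it sideways from the plunger's side turns the table counter-clockwise.
- rim0: Loose amber spectacle rim, a ring 54 mm across and 6 mm thick, lying on the bench about 200 mm from the table's axis; origin at its centre on the bench. Leave alone.
- rim1: Loose amber spectacle rim, a ring 54 mm across and 6 mm thick, lying on the bench about 200 mm from the table's axis; origin at its centre on the bench. Leave alone.
- rim2: Loose amber spectacle rim, a ring 54 mm across and 6 mm thick, lying on the bench about 200 mm from the table's axis; origin at its centre on the bench. Leave alone.
- hex_key: Loose bent steel hex key, 100 by 30 mm, 7 mm thick, lying on the bench by the base; origin on the bench in the middle of its long leg. Leave alone.
- bit_box: Loose flat grey box of drill bits, 70 x 45 x 14 mm, by the base; origin at the centre of its underside. Leave alone.
- screwdriver: Loose screwdriver, 170 mm long, at the left of the bench. Leave alone.
- brush: Loose bench brush, 180 mm long, at the right of the bench. Leave alone.
- jar: Loose amber jar, 60 mm across, 75 mm high, at the left of the bench; origin at the centre of its underside. Leave alone.

How it is judged (in metres and radians):
On the way, in this order (a step that is already met when the one before it is completed fails the run):
1. the plunger is pressed in while the table is still at its first hole (value of joint plunger above 0.009 m and value of joint turntable below 0.08 rad), for 0.05 s.
2. the table is turned on its way between the two holes, plunger in (value of joint turntable between 0.2 and 0.7 rad and value of joint plunger above 0.006 m), for 0.05 s.
At the end, for the whole second after the job is handed in: The table stands at the next hole, 0.785 rad on from the first (within 0.04 rad), at rest, the plunger has sprung out again (within 3 mm of fully out), and every loose thing is within 20 mm of where it was (value of joint turntable between 0.745398 and 0.825398 rad and value of joint plunger below 0.003 m and velocity of joint turntable between -0.02 and 0.02 rad/s and distance of each of rim0, rim1, rim2, hex_key, bit_box, screwdriver, brush, jar from where it was at the start of the episode below 0.02 m); the robot touches nothing.
It fails at once if the table runs past the next hole (more than 0.88 rad) (value of joint turntable above 0.88 rad).
It fails at once if the table is turned the wrong way (value of joint turntable below -0.1 rad).
It fails at once if a loose thing on the bench is lifted, carried or shifted by more than 20 mm (distance of any of rim0, rim1, rim2, hex_key, bit_box, screwdriver, brush, jar from where it was at the start of the episode above 0.02 m).
It also fails if it takes over 45 s, if anything falls off the work surface, if the arm or the gripper's body presses on something with over 40 N, if the wrist force passes 120 N, or if a joint passes its speed limit or range.

## Robot

A 6-joint arm with a two-finger parallel gripper is mounted at the origin on the work surface. World frame = base frame: x ahead of the robot, y to its left, z up, the work surface at z = 0. Lengths are in m, angles in degrees, forces in N, time in s.
With the tool pointing down it reaches from about 0.275 to 0.725 m from the base axis. Payload 15.9 kg.
Tool frame: the origin (TCP) lies midway between the tips of the shut fingers; the grasp point (between the pads) lies 19 mm behind it; x points along the fingers, z is the direction in which the jaws open and shut, and the axes are right-handed (so a half turn about x gives the same grasp; the last joint's range is limited). The gripper opens to 85 mm and grips with 20 to 120 N. Pads are 22 mm wide; open, the fingers measure 114 mm over their backs; the gripper's body (76 mm by 85 mm) begins 54 mm behind the grasp point. The pads swing forward as they close: fully open they stand 13 mm farther back than shut.
Start: joints at [68.468, 12.198, -1.971, 75.831, 0, 90], TCP at [0.184, 0.465, 0.231] pointing down, gripper open.
Joint ranges: [-170.91, 170.91], [-42.67, 98.43], [-65.05, 77.54], [-120.47, 116.71], [-90, 82.35], [-180, 180]. Speed limits (degrees/s): [108.29, 108.29, 136.94, 147.25, 180, 180].

## Interface

Orientations are given as [roll, pitch, yaw] about the fixed x, y, z axes, in that order (R = Rz(yaw) Ry(pitch) Rx(roll)).
In Python, from rig import arm, read_camera gives the robot as it stands.
- The arm moves only by the tool carry_out, never from a script. Its arguments are lists of equal length, an entry for each row: "slide": the shift along the tool's x, y, z in m, a list of three; "rotation": the turn, a rotation vector about the tool's x, y, z in rad, a list of three. In form: {"slide": [[dx, dy, dz], ...], "rotation": [[wx, wy, wz], ...]}. A call has 1 to 10 rows; each row is the pose to reach, as a shift and turn from the pose measured when the call began, along the tool's axes at that moment; what a row does not reach only later rows make up. A row lasts 1/10 s, in which the tool goes at most 50 mm and 8.59 degrees, less where a joint would pass 70% of its speed; a pose out of reach is approached as far as the arm can. A call with a gripper value outside its range is refused whole. "fingers" is the finger opening in m, from 0 to 0.0854, set as the call begins (left out, the last holds). The fingers move at their own pace and stop on an object; "grip_force" is the grip in N (left out, the last holds). Time passes only in rows, so rows that repeat a pose let the fingers close. It gives the time, the measured TCP pose, the force and the opening at its end, in the units of the state.
- arm.get_state(): the state, without advancing time (a new reading comes with each control period).
- read_camera(name): name is "scene" or "top" or "wrist"; returns a dict with "img" (420x560x3 uint8, red, green, blue), "fovy" (degrees; the focal length in pixels is half the picture's height over the tangent of half this angle, whatever the lens; pixels are square), "cx", "cy" (the principal point, pixels), "R" (3x3) and "t" (3): a world point X has camera coordinates R X + t. Camera axes: x right, y down, z forward; pixel columns grow to the right and rows downward; lengths in m; the calibration is good to about 2 mm. A picture is of the moment at which its call begins. There is no depth.
- arm.finish_job(): hands the job in, once; it reports no verdict.
The state is a dict: "time": time; "joints": joint angles; "dq": joint speeds; "effort": joint torques, N m; "eef_pos": TCP position; "tool_rot": TCP orientation; "wrist_force": force on the tool from outside, world axes, zero at the start; "moment": the same for the moment, N m; "gripper_width": finger opening in m.
Only numpy, scipy, OpenCV 4.12 (cv2) and the standard library are available. Lean on these libraries where they do the work, as an engineer would, in place of code of your own. Each camera call takes 0.05 s, during which the arm holds its last target. There are 200 camera calls.

## Working session

There is one attempt and no reset: what is moved stays moved. The work goes in short steps, Python scripts to look and compute and a tool call to move; the robot and the scene stay as the last step left them, time stands still between calls to the robot, and variables do not carry over. Pictures are saved under pics/ and viewed, about 8 in all and at most 12, crops included, and the job is handed in when it is done.

Besides the shell and the picture viewer there is one more tool, called after "Call:" as a command line: name --argument value ..., lists and objects as JSON in quotes. carry_out: Moves the arm, as the interface text tells. Its arguments: {"type":"object","properties":{"slide":{"type":"array"},"rotation":{"type":"array"},"fingers":{"type":"number"},"grip_force":{"type":"number"}},"required":["slide","rotation"]}

```bash
mkdir -p pics; ls; python3 - <<'E'
from rig import arm, read_camera
import cv2,numpy as np
print(arm.get_state())
for n in ("scene","top"):
    c=read_camera(n); cv2.imwrite(f"pics/{n}0.png",c["img"][:,:,::-1]); np.savez(f"{n}0.npz",**c)
    print(n,c["fovy"],c["cx"],c["cy"],c["R"],c["t"])
E
```

```text
pics
{'time': 0.0, 'joints': array([ 6.84694878e+01,  1.22255349e+01, -2.00948669e+00,  7.58321817e+01,
       -7.82788622e-04,  8.99999159e+01]), 'dq': array([ 0.02591439, -0.03490974, -0.01997954,  0.00682069,  0.05311472,
       -0.02519798]), 'effort': array([ 3.48839421e-03, -6.86143327e+01,  4.87122881e+01,  1.75313966e-02,
        1.73570504e-05, -4.17598551e-05]), 'eef_pos': array([0.18337102, 0.46477669, 0.23080116]), 'tool_rot': array([-179.33272917,   89.93279217, -110.86315681]), 'wrist_force': array([-0.1673602 ,  0.15111392,  0.20517105]), 'moment': array([-0.01325028, -0.01957756,  0.01029959]), 'gripper_width': 0.08540815495437969}
scene 54.9042250610323 281.10748397369997 213.10169239863006 [[ 0.77709627  0.62933826  0.00739916]
 [ 0.36070655 -0.43569885 -0.82465586]
 [-0.51576368  0.64350592 -0.56558638]] [-0.43697823 -0.05400064  1.64833288]
top 51.23406358338546 277.39205315460987 213.26666562864045 [[ 0.01544072 -0.99986588  0.00545975]
 [-0.98378993 -0.01616768 -0.17859447]
 [ 0.17865879 -0.00261362 -0.98390762]] [-0.03133535  0.60969484  1.23431935]
```

View pics/scene0.png

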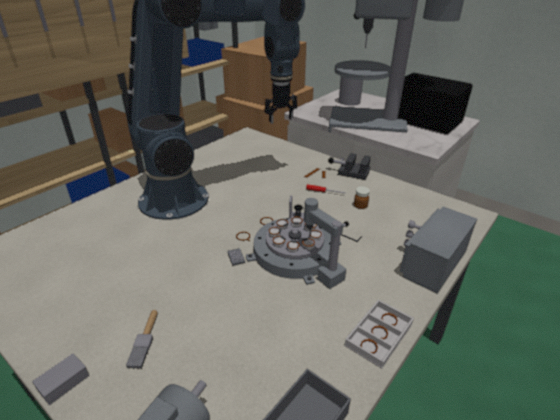

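View pics/top0.png

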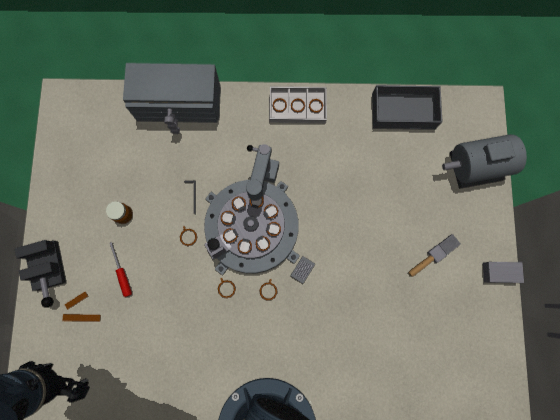

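```bash
python3 - <<'E'
import cv2
a=cv2.imread("pics/top0.png")[170:285,180:320]
b=cv2.imread("pics/scene0.png")[185:290,225:365]
a=cv2.resize(a,None,fx=5.4,fy=5.2,interpolation=2);cv2.imwrite("pics/tc.png",cv2.resize(cv2.imread("pics/top0.png")[170:285,180:320],None,fx=5,fy=5,interpolation=2))
cv2.imwrite("pics/sc.png",cv2.resize(b,None,fx=5,fy=5,interpolation=2))
E
```

```text
(no output)
```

View pics/tc.png

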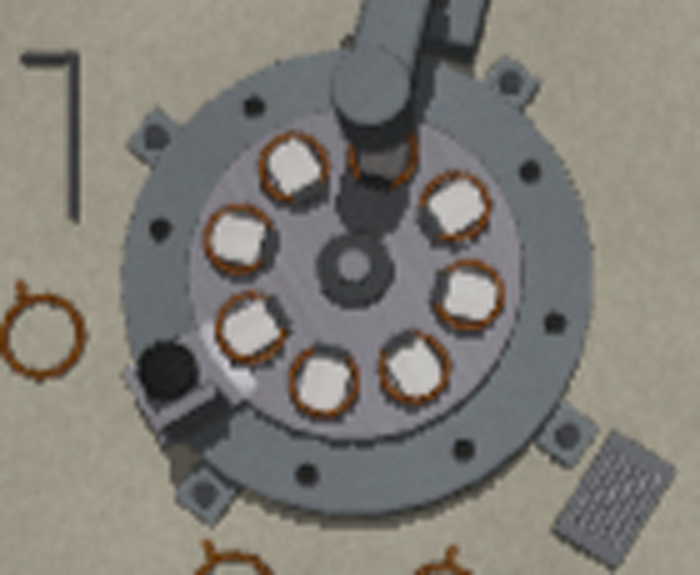

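View pics/sc.png

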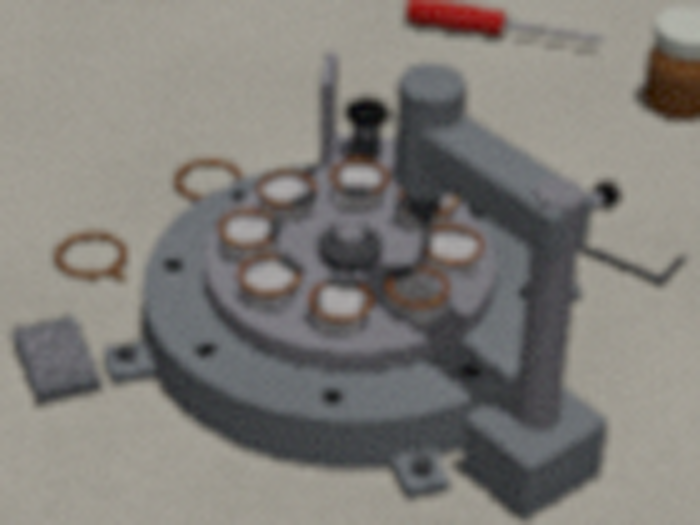

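Top crop: cap at (168,371) and lug just below/right of it. Holes are at (254,106), (160,229), (530,172), (555,323), (464,450) and (307,475); the last is the next hole. Now I cast rays and fit the axis.

```bash
cat > h.py <<'E'
import numpy as np
def ray(c,u,v,z):
    f=210/np.tan(np.radians(float(c["fovy"]))/2)
    d=c["R"].T@np.array([(u-c["cx"])/f,(v-c["cy"])/f,1]); o=-c["R"].T@c["t"]
    return o+d*(z-o[2])/d[2]
def proj(c,X):
    f=210/np.tan(np.radians(float(c["fovy"]))/2); p=c["R"]@X+c["t"]
    return p[:2]/p[2]*f+[c["cx"],c["cy"]]
E
python3 - <<'E'
from h import *
from scipy.optimize import least_squares
c=np.load("top0.npz"); s=np.load("scene0.npz")
t=lambda p:((p[0]+.5)/5+180-.5,(p[1]+.5)/5+170-.5)
H=np.array([ray(c,*t(p),.045)[:2] for p in [(254,106),(160,229),(307,475),(464,450),(555,323),(530,172)]])
K=np.array([-2,-1,1,2,3,4.+1])  # 45deg steps ccw from plunger
r=least_squares(lambda q:(q[:2]+.12*np.c_[np.cos(q[2]+K*np.pi/4),np.sin(q[2]+K*np.pi/4)]-H).ravel(),[*H.mean(0),2.5])
K2=np.array([-2,-1,1,2,3,4.]); r2=least_squares(lambda q:(q[:2]+.12*np.c_[np.cos(q[2]+K2*np.pi/4),np.sin(q[2]+K2*np.pi/4)]-H).ravel(),[*H.mean(0),2.5])
for x in (r,r2): print(x.x[:2],np.degrees(x.x[2]),x.cost**.5)
cap=ray(c,*t((168,371)),.105)
for x in (r2,):
    d=cap[:2]-x.x[:2]; print("cap",cap,np.hypot(*d),np.degrees(np.arctan2(d[1],d[0])))
print("scene proj",[(proj(s,np.array([*x,z]))-[225,185])*5+2 for x,z in((r2.x[:2],.07),(cap[:2],.105))])
# loose things
for p in [(42,337),(234,590),(445,590)]: print(ray(c,*t(p),.003))
E
```

```text
[0.56732655 0.04307863] 115.39539492140865 0.05379437164370275
[0.57612007 0.05560814] 122.43785611459454 0.0006384855266768421
cap [0.51151612 0.15626053 0.105     ] 0.11960173175082715 122.69446143533565
scene proj [array([351.89528068, 250.29558809]), array([367.08301167, 108.25052511])]
[0.54199526 0.24804378 0.003     ]
[0.39264182 0.12625555 0.003     ]
[0.39458537 0.00090814 0.003     ]
```

```bash
cat >> h.py <<'E'
from scipy.spatial.transform import Rotation as Ro
A=np.array([0.5761,0.0556]); TH0=np.radians(122.5)
def goal(th,e,z,rad=.12,flip=1):
    """table angle th, tangential (ccw) offset e from cap centre, TCP height z"""
    a=TH0+th; r=np.array([np.cos(a),np.sin(a),0]); t=np.array([-r[1],r[0],0])
    x=np.array([0,0,-1.]); y=flip*t; zz=np.cross(x,y)
    return np.array([*A,z])+rad*r+e*t, np.c_[x,y,zz]
def rel(st,p,R):
    R0=Ro.from_euler("xyz",st["tool_rot"],degrees=True)
    return R0.inv().apply(p-st["eef_pos"]).round(4).tolist(), (R0.inv()*Ro.from_matrix(R)).as_rotvec().round(3).tolist()
E
python3 - <<'E'
from h import *
from rig import arm
s=arm.get_state()
print(Ro.from_euler("xyz",s["tool_rot"],degrees=True).as_matrix().round(3))
for f in(1,-1):
  for th in (0,.785):
    p,R=goal(th,.005,.17,flip=f); print(f,p,np.degrees(np.arctan2(p[1],p[0])),*rel(s,p,R))
E
```

```text
[[-0.    -0.93   0.367]
 [-0.001  0.367  0.93 ]
 [-1.     0.    -0.001]]
1 [0.50740709 0.15412048 0.17      ] 16.89570095180436 [0.061, -0.4154, -0.1701] [-0.943, -0.001, -0.001]
1 [0.45787069 0.07673835 0.17      ] 9.514250453550186 [0.0611, -0.3978, -0.2602] [-1.728, -0.001, -0.001]
-1 [0.50740709 0.15412048 0.17      ] 16.89570095180436 [0.061, -0.4154, -0.1701] [2.199, -0.001, 0.001]
-1 [0.45787069 0.07673835 0.17      ] 9.514250453550186 [0.0611, -0.3978, -0.2602] [1.414, -0.001, 0.001]
```

Call:
carry_out --slide '[[0.0,-0.04,-0.017],[0.0,-0.08,-0.034],[0.0,-0.12,-0.05],[0.0,-0.16,-0.066],[0.0,-0.2,-0.083],[0.0,-0.24,-0.1],[0.01,-0.28,-0.116],[0.02,-0.32,-0.133],[0.03,-0.36,-0.15],[0.04,-0.39,-0.16]]' --rotation '[[-0.1,0,0],[-0.2,0,0],[-0.3,0,0],[-0.4,0,0],[-0.5,0,0],[-0.6,0,0],[-0.7,0,0],[-0.8,0,0],[-0.9,0,0],[-0.943,0,0]]' --fingers 0 --grip_force 40

```text
time: 1.1
eef_pos: [0.4887, 0.1706, 0.1904]
tool_rot: [120.0, 89.9, -117.3]
wrist_force: [0.9, 1.1, 0.7]
gripper_width: -0.0005
```

```bash
python3 - <<'E'
from h import *
from rig import arm
s=arm.get_state()
print(s["joints"].round(1),s["eef_pos"],s["gripper_width"],s["wrist_force"])
p,R=goal(0,.005,.15); print(*rel(s,p,R))
E
```

```text
[ 19.3  14.9  -4.4  70.7  -0.1 -13.4] [0.48868627 0.17062559 0.19036637] -0.00046318894151231615 [0.94774296 1.11543333 0.65763597]
[0.0404, -0.0069, -0.024] [0.003, -0.001, -0.001]
```

Joint 6 goes the right way. Now above the cap, then a look.

Call:
carry_out --slide '[[0.0,-0.007,-0.024],[0.02,-0.007,-0.024],[0.04,-0.007,-0.024],[0.04,-0.007,-0.024],[0.04,-0.007,-0.024]]' --rotation '[[0.003,0,0],[0.003,0,0],[0.003,0,0],[0.003,0,0],[0.003,0,0]]'

```text
time: 1.6
eef_pos: [0.5072, 0.1541, 0.1506]
tool_rot: [104.9, 89.9, -132.6]
wrist_force: [0.2, -0.8, -0.4]
gripper_width: 0.0003
```

```bash
python3 - <<'E'
from h import *
from rig import arm,read_camera
import cv2
w=read_camera("wrist"); sc=read_camera("scene")
b=cv2.resize(sc["img"][150:270,225:365],None,fx=2.8,fy=3.5)[:420,:,::-1]
cv2.imwrite("pics/w1.png",cv2.resize(np.hstack([w["img"][:,:,::-1],b]),None,fx=.83,fy=.83))
s=arm.get_state()
print(s["eef_pos"],s["wrist_force"])
p,R=goal(0,.005,.105); print(*rel(s,p,R))
cap,_=goal(0,0,.105);lug,_=goal(0,.023,.138)
print("wrist px*.83",.83*proj(w,cap),.83*proj(w,lug),.83*proj(w,p))
E
```

```text
[0.50787273 0.15444577 0.15143833] [-0.28643775  0.59859622  0.60263026]
[0.0464, 0.0006, 0.0] [-0.0, -0.001, -0.0]
wrist px*.83 [228.8680483  203.94705524] [228.59702659 188.17411371] [228.86050519 197.68855236]
```

View pics/w1.png

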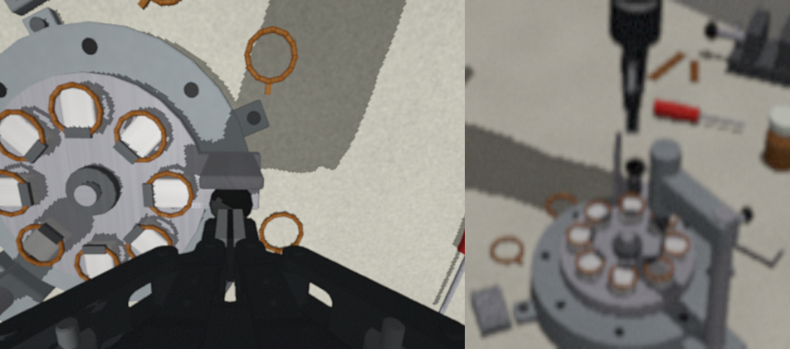

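The wrist view shows the cap at (231,200), the lug's face edge at row ~187, and the tips over the cap, which matches the predicted (229,204) and (229,188). Pressing down.

Call:
carry_out --slide '[[0.01,0.0005,0],[0.02,0.0005,0],[0.03,0.0005,0],[0.04,0.0005,0],[0.044,0.0005,0],[0.048,0.0005,0],[0.052,0.0005,0],[0.055,0.0005,0],[0.057,0.0005,0],[0.0575,0.0005,0]]' --rotation '[[0,0,0],[0,0,0],[0,0,0],[0,0,0],[0,0,0],[0,0,0],[0,0,0],[0,0,0],[0,0,0],[0,0,0]]'

```text
time: 2.7
eef_pos: [0.5076, 0.1543, 0.094]
tool_rot: [-158.0, 89.9, -35.5]
wrist_force: [-1.9, 0.6, 6.4]
gripper_width: -0.0002
```

```bash
python3 - <<'E'
from h import *
from rig import arm
s=arm.get_state()
print(s["eef_pos"],s["wrist_force"],s["moment"])
p,R=goal(0,.005,.092); print(*rel(s,p,R))
E
```

```text
[0.50758423 0.15425635 0.09403841] [-1.89445123  0.63496409  6.39214113] [ 0.11787826  0.60351218 -0.06657002]
[0.002, 0.0002, -0.0] [-0.0, -0.001, 0.0]
```

Call:
carry_out --slide '[[0.001,0,0],[0.002,0,0],[0.003,0,0],[0.0035,0,0],[0.0035,0,0]]' --rotation '[[0,0,0],[0,0,0],[0,0,0],[0,0,0],[0,0,0]]'

```text
time: 3.2
eef_pos: [0.5087, 0.1549, 0.0919]
tool_rot: [-108.2, 89.8, 14.3]
wrist_force: [-2.7, 1.9, 17.8]
gripper_width: 0.0002
```

```bash
python3 - <<'E'
from h import *
from rig import arm
s=arm.get_state()
print(s["eef_pos"],s["wrist_force"],s["moment"])
for th,e in((0,.012),(.1,.012),(.2,.012),(.3,.012),(.4,.012)):
  p,R=goal(th,e,.0915); print(th,*rel(s,p,R))
E
```

```text
[0.50867833 0.15489217 0.09191992] [-2.74861995  1.86463605 17.75432054] [ 0.39417511  0.63511175 -0.01646435]
0 [0.0004, 0.0085, 0.0] [0.0, -0.001, 0.004]
0.1 [0.0004, 0.0204, -0.0018] [-0.1, -0.001, 0.003]
0.2 [0.0003, 0.0321, -0.0047] [-0.2, -0.002, 0.003]
0.3 [0.0003, 0.0434, -0.0089] [-0.3, -0.002, 0.003]
0.4 [0.0002, 0.0543, -0.0141] [-0.4, -0.002, 0.003]
```

Call:
carry_out --slide '[[0.0005,0.004,0],[0.0005,0.0085,0],[0.0005,0.0125,-0.001],[0.0005,0.0165,-0.0013],[0.0005,0.0205,-0.0018],[0.0005,0.0245,-0.0027],[0.0005,0.0285,-0.0037],[0.0005,0.032,-0.0047],[0.0005,0.0355,-0.006],[0.0005,0.0355,-0.006]]' --rotation '[[0,0,0],[0,0,0],[-0.03,0,0],[-0.065,0,0],[-0.1,0,0],[-0.135,0,0],[-0.17,0,0],[-0.2,0,0],[-0.23,0,0],[-0.23,0,0]]'

```text
time: 4.2
eef_pos: [0.4826, 0.1306, 0.092]
tool_rot: [-123.7, 89.7, 12.0]
wrist_force: [-0.8, -1.0, 9.3]
gripper_width: 0.0
```

```bash
python3 - <<'E'
from h import *
from rig import arm,read_camera
import cv2
s=arm.get_state()
print(s["eef_pos"],s["wrist_force"],s["moment"])
for th,e,z in((.3,.012,.0915),(.35,.012,.0915),(.4,.012,.115),(.5,.012,.115),(.6,.012,.115),(.65,.012,.115)):
  p,R=goal(th,e,z); print(th,*rel(s,p,R))
w=read_camera("wrist");c=read_camera("top")
b=cv2.resize(c["img"][170:285,180:320],None,fx=3,fy=3.652)[:,:,::-1]
cv2.imwrite("pics/w2.png",cv2.resize(np.hstack([w["img"][:,:,::-1],b]),None,fx=.8,fy=.8))
E
```

```text
[0.48262008 0.1306348  0.09199583] [-0.8219739  -0.99294442  9.26877959] [-0.23926818  0.2377172   0.0674138 ]
0.3 [0.0005, 0.0087, -0.0004] [-0.069, -0.003, 0.005]
0.35 [0.0004, 0.0147, -0.0016] [-0.119, -0.003, 0.004]
0.4 [-0.0231, 0.0204, -0.0031] [-0.169, -0.003, 0.004]
0.5 [-0.0231, 0.0318, -0.0069] [-0.269, -0.004, 0.004]
0.6 [-0.0232, 0.0429, -0.0118] [-0.369, -0.004, 0.004]
0.65 [-0.0232, 0.0482, -0.0147] [-0.419, -0.004, 0.004]
```

View pics/w2.png

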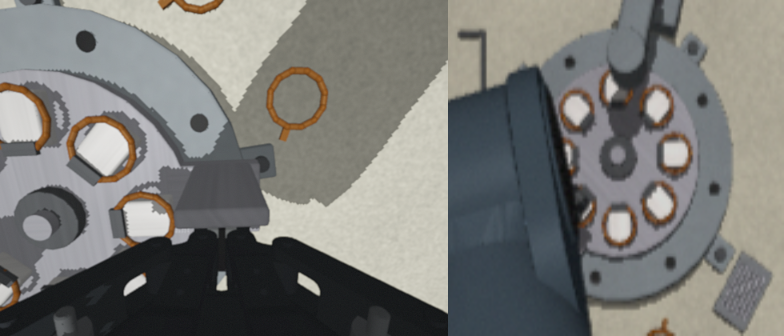

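The table has turned about 0.2 rad with the tips at the lug (lug top at (222,190), next hole at (199,123)). Push to ~0.35 pressed, then lift off the cap so that the pin rides the ring.

Call:
carry_out --slide '[[0.0005,0.005,0],[0.0005,0.0087,-0.0004],[0.0005,0.0117,-0.001],[0.0005,0.0147,-0.0016],[0.0005,0.0147,-0.0016],[-0.005,0.0147,-0.0016],[-0.01,0.0147,-0.0016],[-0.016,0.0147,-0.0016],[-0.023,0.0147,-0.0016],[-0.023,0.0147,-0.0016]]' --rotation '[[-0.035,0,0],[-0.069,0,0],[-0.095,0,0],[-0.119,0,0],[-0.119,0,0],[-0.119,0,0],[-0.119,0,0],[-0.119,0,0],[-0.119,0,0],[-0.119,0,0]]'

```text
time: 5.3
eef_pos: [0.474, 0.1193, 0.116]
tool_rot: [-130.4, 89.6, 12.1]
wrist_force: [-0.0, 0.2, 0.2]
gripper_width: -0.0001
```

```bash
python3 - <<'E'
from h import *
from rig import arm,read_camera
import cv2
s=arm.get_state()
print(s["eef_pos"],s["wrist_force"],s["moment"])
for th in (.4,.45,.5,.55,.6,.65):
  p,R=goal(th,.012,.115); print(th,*rel(s,p,R))
w=read_camera("wrist")
cv2.imwrite("pics/w3.png",w["img"][:,:,::-1])
E
```

```text
[0.47395407 0.11925179 0.11597184] [-0.02532182  0.2334692   0.24055332] [ 0.06670558  0.03000669 -0.07374374]
0.4 [0.0009, 0.0064, -0.0005] [-0.051, -0.005, 0.005]
0.45 [0.0009, 0.0124, -0.0016] [-0.101, -0.005, 0.005]
0.5 [0.0009, 0.0182, -0.003] [-0.151, -0.005, 0.005]
0.55 [0.0009, 0.024, -0.0046] [-0.201, -0.005, 0.005]
0.6 [0.0008, 0.0297, -0.0065] [-0.251, -0.005, 0.005]
0.65 [0.0008, 0.0354, -0.0087] [-0.301, -0.005, 0.005]
```

View pics/w3.png

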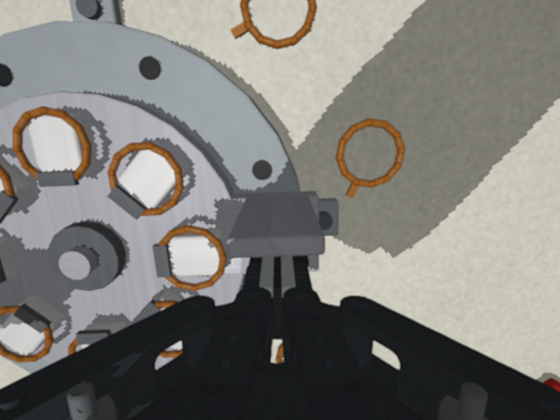

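The tips are off the cap and still below the lug's top (lug at (275,225), next hole at (262,170)). Now push the lug alone.

Call:
carry_out --slide '[[0.0005,0.0035,0],[0.0005,0.0064,-0.0005],[0.0005,0.0094,-0.001],[0.0005,0.0124,-0.0016],[0.0005,0.0153,-0.0023],[0.0005,0.0182,-0.003],[0.0005,0.0211,-0.0038],[0.0005,0.024,-0.0046],[0.0005,0.0269,-0.0055],[0.0005,0.0297,-0.0065]]' --rotation '[[-0.025,0,0],[-0.051,0,0],[-0.076,0,0],[-0.101,0,0],[-0.126,0,0],[-0.151,0,0],[-0.176,0,0],[-0.201,0,0],[-0.226,0,0],[-0.251,0,0]]'

```text
time: 6.35
eef_pos: [0.4607, 0.0915, 0.1147]
tool_rot: [-144.5, 89.6, 12.5]
wrist_force: [1.5, 2.2, -1.1]
gripper_width: 0.0002
```

```bash
python3 - <<'E'
from h import *
from rig import arm,read_camera
s=arm.get_state()
p,R=goal(.6,.012,.115)
print(s["eef_pos"],s["wrist_force"],"tangential",s["wrist_force"]@R[:,1])
for th in (.65,.68,.71,.74,.77,.785,.8):
  p,R=goal(th,.012,.115); print(th,*rel(s,p,R))
E
```

```text
[0.46069744 0.09145754 0.1146866 ] [ 1.47558107  2.24052616 -1.06311565] tangential -2.6399972136581016
0.65 [-0.0003, 0.0056, -0.001] [-0.048, -0.005, 0.004]
0.68 [-0.0003, 0.0092, -0.0015] [-0.078, -0.005, 0.003]
0.71 [-0.0003, 0.0128, -0.0022] [-0.108, -0.005, 0.003]
0.74 [-0.0004, 0.0163, -0.003] [-0.138, -0.005, 0.003]
0.77 [-0.0004, 0.0198, -0.0039] [-0.168, -0.005, 0.003]
0.785 [-0.0004, 0.0215, -0.0044] [-0.183, -0.005, 0.003]
0.8 [-0.0004, 0.0233, -0.0049] [-0.198, -0.005, 0.003]
```

The tangential force is 2.6 N, so we are pushing the lug as expected. Continue slowly to ~0.74.

Call:
carry_out --slide '[[0,0.002,-0.0003],[0,0.004,-0.0007],[0,0.0056,-0.001],[0,0.0075,-0.0013],[0,0.0092,-0.0015],[0,0.011,-0.0018],[0,0.0128,-0.0022],[0,0.0145,-0.0026],[0,0.0163,-0.003],[0,0.0163,-0.003]]' --rotation '[[-0.016,0,0],[-0.032,0,0],[-0.048,0,0],[-0.063,0,0],[-0.078,0,0],[-0.093,0,0],[-0.108,0,0],[-0.123,0,0],[-0.138,0,0],[-0.138,0,0]]'

```text
time: 7.35
eef_pos: [0.457, 0.0749, 0.1146]
tool_rot: [-155.3, 89.6, 9.6]
wrist_force: [0.3, 0.2, -0.5]
gripper_width: 0.0005
```

```bash
python3 - <<'E'
from h import *
from rig import arm,read_camera
import cv2
s=arm.get_state()
p,R=goal(.74,.012,.115)
print(s["eef_pos"],s["wrist_force"],"tangential",s["wrist_force"]@R[:,1])
for th in (.75,.77,.785,.8,.815):
  p,R=goal(th,.012,.115); print(th,*rel(s,p,R))
w=read_camera("wrist");sc=read_camera("scene")
b=cv2.resize(sc["img"][170:270,235:335],(420,420),interpolation=2)[:,:,::-1]
cv2.imwrite("pics/w4.png",cv2.resize(np.hstack([w["img"][:,:,::-1],b]),None,fx=.8,fy=.8))
E
```

```text
[0.45699326 0.07493717 0.11460567] [ 0.34172489  0.18723901 -0.54804336] tangential -0.2698005250543603
0.75 [-0.0004, 0.0008, -0.0002] [-0.009, -0.006, 0.003]
0.77 [-0.0004, 0.0032, -0.0004] [-0.029, -0.006, 0.002]
0.785 [-0.0004, 0.005, -0.0007] [-0.044, -0.006, 0.002]
0.8 [-0.0004, 0.0068, -0.001] [-0.059, -0.006, 0.002]
0.815 [-0.0004, 0.0086, -0.0013] [-0.074, -0.006, 0.002]
```

View pics/w4.png

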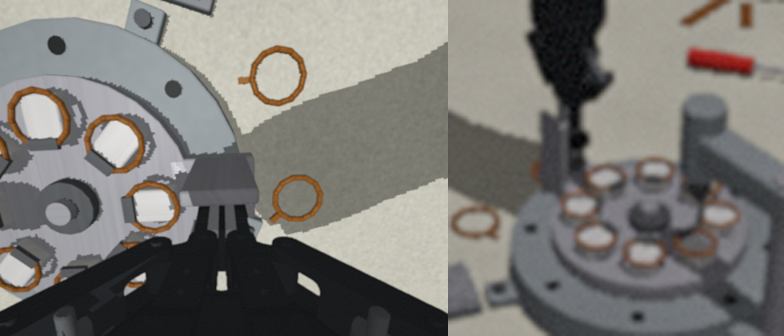

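Still at the lug, with next hole now hidden under the bracket. Creep on in small steps, watching for the force jump of the lock.

Call:
carry_out --slide '[[0,0.001,-0.0002],[0,0.002,-0.0003],[0,0.003,-0.0004],[0,0.004,-0.0006],[0,0.005,-0.0007]]' --rotation '[[-0.009,0,0],[-0.018,0,0],[-0.027,0,0],[-0.036,0,0],[-0.044,0,0]]'

```text
time: 7.95
eef_pos: [0.4564, 0.07, 0.1146]
tool_rot: [-156.5, 89.6, 10.9]
wrist_force: [-0.8, -0.9, -0.1]
gripper_width: -0.0002
```

```bash
cat > chk.py <<'E'
from h import *
from rig import arm
s=arm.get_state()
p,R=goal(.785,.012,.115)
print(s["time"],s["eef_pos"],s["wrist_force"],"tangential",s["wrist_force"]@R[:,1])
for th in (.785,.8,.815):
  p,R=goal(th,.012,.115); print(th,*rel(s,p,R))
E
python3 chk.py
```

```text
7.95 [0.45644939 0.07003611 0.1146389 ] [-0.7592704  -0.87953778 -0.12540446] tangential 1.0232446805773254
0.785 [-0.0004, 0.0001, 0.0001] [-0.001, -0.006, 0.003]
0.8 [-0.0004, 0.0019, -0.0001] [-0.016, -0.006, 0.002]
0.815 [-0.0004, 0.0037, -0.0004] [-0.031, -0.006, 0.002]
```

Call:
carry_out --slide '[[0,0.0007,0],[0,0.0014,-0.0001],[0,0.002,-0.0002]]' --rotation '[[-0.006,0,0],[-0.011,0,0],[-0.016,0,0]]'

```text
time: 8.25
eef_pos: [0.4562, 0.0688, 0.1146]
tool_rot: [-141.5, 89.6, 26.9]
wrist_force: [-0.3, 11.8, -1.2]
gripper_width: -0.0002
```

```bash
python3 chk.py; python3 - <<'E'
from h import *
from rig import read_camera
import cv2
sc=read_camera("scene")
cv2.imwrite("pics/s5.png",cv2.resize(sc["img"][175:260,240:325],(595,595),interpolation=2)[:,:,::-1])
for th in(.745,.785,.825):
  for e,z in((.023,.138),(0,.105)):
    print(th,e,(proj(sc,goal(th,e,z)[0])-[240,175])*7+3)
E
```

```text
8.25 [0.45621782 0.06880507 0.11463935] [-0.28624555 11.81341857 -1.17897597] tangential -11.470308262790061
0.785 [-0.0004, -0.0011, 0.0001] [0.016, -0.005, 0.004]
0.8 [-0.0004, 0.0007, -0.0001] [0.001, -0.005, 0.004]
0.815 [-0.0004, 0.0025, -0.0003] [-0.014, -0.005, 0.004]
0.745 0.023 [203.05108908 204.22702938]
0.745 0 [241.75484677 245.12748261]
0.785 0.023 [196.14876498 208.28381439]
0.785 0 [233.98304364 248.35416929]
0.825 0.023 [189.514269   212.50466104]
0.825 0 [226.41979423 251.76338972]
```

View pics/s5.png

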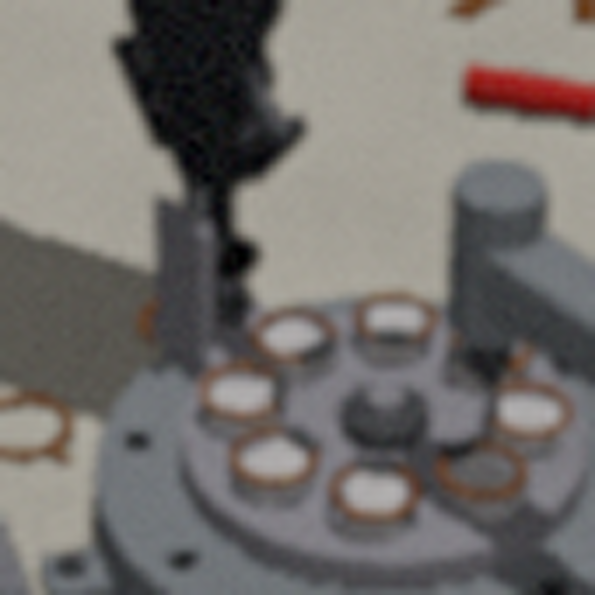

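A jump to 11.5 N means it has locked. The cap at (237,250) agrees with "out" at 0.785 (predicted (234,248)). Back off 5 mm and lift clear.

Call:
carry_out --slide '[[0,-0.003,0],[0,-0.006,0],[-0.02,-0.006,0],[-0.05,-0.006,0],[-0.08,-0.006,0],[-0.11,-0.006,0],[-0.14,-0.006,0],[-0.14,-0.006,0.0]]' --rotation '[[0,0,0],[0,0,0],[0,0,0],[0,0,0],[0,0,0],[0,0,0],[0,0,0],[0,0,0]]'

```text
time: 9.1
eef_pos: [0.4581, 0.0745, 0.2582]
tool_rot: [-150.3, 89.3, 18.1]
wrist_force: [0.4, 0.4, -0.3]
gripper_width: -0.0001
```

```bash
python3 - <<'E'
from h import *
from rig import arm,read_camera
import cv2
s=arm.get_state(); print(s["eef_pos"],s["wrist_force"])
w=read_camera("wrist");sc=read_camera("scene")
b=cv2.resize(sc["img"][175:260,240:325],(420,420),interpolation=2)[:,:,::-1]
cv2.imwrite("pics/w6.png",cv2.resize(np.hstack([w["img"][:,:,::-1],b]),None,fx=.8,fy=.8))
for th in(.745,.785,.825):
  for z in(.105,.095): print(th,z,(proj(w,goal(th,0,z)[0])*.8).round(1),(((proj(sc,goal(th,0,z)[0])-[240,175])*4.94+2)*.8+[448,0]).round(1))
E
```

```text
[0.45806305 0.07451558 0.25815935] [ 0.41758276  0.35682004 -0.29192207]
0.745 0.105 [222.6 167.9] [584.4 138.3]
0.745 0.095 [222.7 165.7] [584.4 147.7]
0.785 0.105 [222.8 164. ] [580.  140.1]
0.785 0.095 [222.8 161.9] [580.1 149.5]
0.825 0.105 [222.7 160. ] [575.7 142. ]
0.825 0.095 [222.8 158.1] [575.8 151.4]
```

View pics/w6.png

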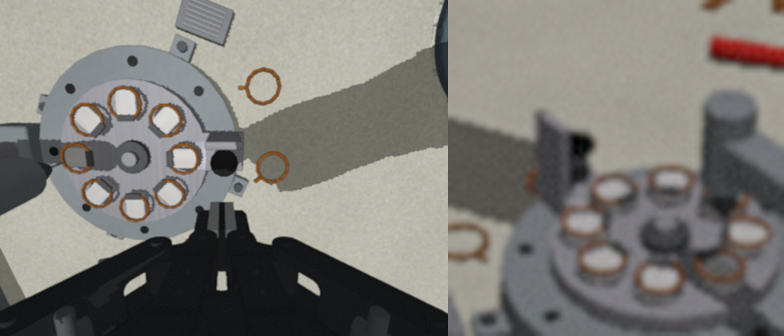

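The cap is at (224,163) in the wrist view and about (579,142) in the scene crop. That matches 0.785 rad with the plunger out (predicted (223,164) and (580,140)). The hand is clear, so I hand in.

```bash
python3 -c "
from rig import arm
print(arm.finish_job())"
```

```text
the job is handed in; nothing more can be done
None
```

The table is at the next hole, one eighth of a turn counter-clockwise, and the plunger has sprung out again. I handed the job in at about 9 s of the 45 s allowed; no verdict was reported.

**What I did:** With shut fingertips I pressed the cap to its stop (17.8 N). Keeping it in, I pushed on the lug to about 0.35 rad, then lifted off the cap so the pin rode the ring. From there I pushed the lug alone (about 2.6 N), slowly near the end. At about 0.79 rad the push force jumped to 11.5 N, which is the pin locking. I backed off and lifted the hand clear.

**Last checks:**
- **Table and plunger:** In the wrist and scene pictures the cap sits within about 2 pixels of where it should be at 0.785 rad with the plunger out.
- **Hand:** The wrist force is close to zero, so the robot touches nothing.
- **Loose things:** I did not measure their positions again. The rims and bit box visible in the last pictures look undisturbed. The tool path never came near the bench surface.

No check failed. Between about 0.74 and 0.785 rad the push force read close to zero instead of 2–3 N, and I can't explain that for certain.

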